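# Tighten the water filter's ring with its bar

### The job

The water filter on the worktop has been closed by hand only. Take the blue-handled bar from the steel tray, put its pin in the holes of the brass ring and tighten the ring clockwise (seen from above), going from hole to hole, until it presses firmly on its seal and comes up hard, so that about 1 N m (some 10 N on the bar's handle) no longer turns it. Turn the ring with the bar alone, lay the bar back in the tray without dropping it, and leave the forceps and the two vials as they are.

Things in the scene. Friction and masses are not known exactly. Their poses are not given: they have to be found in the camera images.
- filter: bench water filter, fixed: base plate 150 x 150 mm, steel bowl, brass ring on top. Origin: under the base's centre, on the ring's upright axis; z up; its front (gauge side) looks to its own -x. Two upright pipes with valves, 82 to 107 mm out along its own +y and -y, 168 mm high, limit the bar's swing across the front. The gauge reaches 71 mm out but only 72 mm up, below the bar
- lid: steel lid of the filter, seen inside the ring's opening, fixed; its vent knob reaches 150 mm above the worktop within 15 mm of the axis; same frame as the filter
- ring_center (a point): point on the ring's axis at the height of the eight holes (about 0.11 m above the worktop; it sinks 1 mm per radian of tightening, right-handed thread, 6 mm a turn)
- ring_hole (a point): centre of the mouth of one of the eight equal holes of the brass ring. Holes are level and radial, 45 degrees apart, each in a tubular boss 21 mm across whose mouth lies 62 mm from the axis; bore 11 mm, blind, 28 mm deep (bottom 34 mm from the axis)
- ring: brass threaded ring, 91 mm across the band, 124 mm over the bosses, 30 mm tall; origin at ring_center; z up; its own -x points out through ring_hole. Turns at 0.15 to 0.3 N m and stays where it is left. It first squeezes the seal, then, after 2.7 to 3.3 rad of clockwise turning in all, comes up hard: the torque jumps and it turns no further. Nothing marks that place and it differs each time
- bar_center (a point): middle of the bar's handle. Handle: blue with black grooves, square 16 x 16 mm, 90 mm long, round-edged. From one end a straight steel pin 9 mm across with a round nose sticks out, 62 mm long. The frame's x runs along the bar towards the pin; about 0.15 kg; it lies flat in the tray
- bar_tip (a point): tip of the bar's pin, 107 mm from bar_center along the bar
- bar: the bar as a whole; origin under bar_center at the handle's underside
- steel_tray: shallow steel tray 192 x 292 mm, fixed, long side about along world x; inner floor 162 x 262 mm, 2 mm above the worktop, rim 27 mm high. Origin: centre of its underside; its own y is the long side
- forceps: steel forceps 128 mm long, 8 mm high, lying along the tray near its right-hand rim; leave them
- vial_orange: glass vial with an orange cap, 22 mm across, 52 mm tall, standing right of the filter; leave it
- vial_green: glass vial with a green cap, 22 mm across, 52 mm tall, standing right of the filter; leave it

How it is judged:
On the way, in this order (a step that is already met when the one before it is completed fails the run):
1. the bar's pin stands in one of the ring's holes (horizontal distance between bar_tip and ring_center below 0.046 m and z of bar_tip in the frame of ring between -0.006 and 0.006 m), for 0.1 s.
2. with the bar in it, the ring has come up hard and presses on its seal by more than 44 N (contact force between ring and lid above 44 N and horizontal distance between bar_tip and ring_center below 0.046 m), for 0.1 s.
At the end, for the whole second after the job is handed in: the ring has come up hard on its stop and presses on its seal with more than 44 N (52 N at the stop, 44 N some 6 degrees short of it), and the bar lies flat and still on the tray's floor, let go (contact force between ring and lid above 44 N and x of bar_center in the frame of steel_tray between -0.08 and 0.08 m and y of bar_center in the frame of steel_tray between -0.13 and 0.13 m and z of bar_center in the frame of steel_tray below 0.016 m and z of bar_tip in the frame of steel_tray below 0.018 m and linear speed of bar below 0.02 m/s); the robot touches nothing.
It fails at once if the ring touched by the gripper or arm in place of the bar (contact force between any of the fingers, the arm and ring above 2 N).
It fails at once if the bar dropped: falling free faster than 0.8 m/s (linear speed of bar above 0.8 m/s and contact force between the fingers and bar below 0.1 N).
It fails at once if a vial or the forceps shifted more than 25 mm (distance of any of vial_orange, vial_green, forceps from where it was at the start of the episode above 0.025 m).
It also fails if it takes over 72 s, if anything falls off the work surface, if the arm or the gripper's body presses on something with over 40 N, if the wrist force passes 120 N, or if a joint passes its speed limit or range.

### The arm

A 6-joint arm with a two-finger parallel gripper is mounted at the origin on a cart in front of the work surface, level with it; the furniture and walls round the work are solid. World frame = base frame: x ahead of the robot, y to its left, z up, the work surface at z = 0. Lengths are in m, angles in rad, forces in N, time in s.
With the tool pointing down it reaches from about 0.3 to 0.875 m from the base axis. Payload 6.4 kg.
Tool frame: the origin (TCP) lies midway between the tips of the shut fingers; the grasp point (between the pads) lies 19 mm behind it (ctrl.tcp_to_grasp is the distance from the TCP to the grasp point, in m); z points along the fingers, y is the direction in which the jaws open and shut (so a half turn about z gives the same grasp; the last joint's range is limited). The gripper opens to 85 mm and grips with 20 to 120 N. Pads are 22 mm wide; open, the fingers measure 114 mm over their backs; the gripper's body (76 mm by 85 mm) begins 54 mm behind the grasp point. The pads swing forward as they close: fully open they stand 13 mm farther back than shut.
Start: joints at [-1.486, 0.181, 1.607, -0, 1.354, -0.206], TCP at [0.165, -0.551, 0.231] pointing down, gripper open.
Joint ranges: [-2.99, 2.99], [-0.89, 2.07], [0.3, 2.58], [-1.14, 4.28], [0, 2.63], [-3.12, 3.12]. Speed limits (rad/s): [2.57, 2.57, 3.01, 3.14, 3.14, 3.14].

### API

Orientations are given as a unit quaternion [w, x, y, z].
In Python, from bench import monitor, imaging, order, spotter, ctrl gives the robot as it stands.
- The arm moves only by the shell command python3 -m pendant 'ROWS'. ROWS is JSON, a list that holds one entry, the list of rows, each a list of 5 numbers: the shift along the world's x, y, z in mm, then the turn about the world's z in degrees, then the finger opening in mm, from 0 to 85.4. A call has 1 to 8 rows; each row shifts and turns the commanded pose from where the row before left it; what a row does not reach is not made up. A row lasts 1/8 s, in which the tool goes at most 62.5 mm and 10.7 degrees, less where a joint would pass 70% of its speed; a pose out of reach is approached as far as the arm can. A call with a gripper value outside its range is refused whole. The fingers move at their own pace and stop on an object; the grip force is fixed at half the most. Time passes only in rows, so rows that do not move let the fingers close. It gives the time, the measured TCP pose, the force and the opening at its end, in the units of the state.
- monitor.get_obs(): the state, without advancing time (a new reading comes with each control period).
- imaging.camera(name): name is "scene" or "top" or "wrist"; returns a dict with "img" (400x640x3 uint8, red, green, blue), "vfov" (degrees; the focal length in pixels is half the picture's height over the tangent of half this angle, whatever the lens; pixels are square), "cx", "cy" (the principal point, pixels), "origin" and "orientation" of the camera in the world. Camera axes: x right, y down, z forward; pixel columns grow to the right and rows downward; lengths in m; the calibration is good to about 2 mm. A picture is of the moment at which its call begins. There is no depth.
- order.hand_in(): hands the job in, once; it reports no verdict.
Trained networks look in the newest picture that a camera, given by its name, has taken for a name from the list of things; names that differ only in an ending like _2 or _b are one class to them, and where a whole thing is asked for, a point or a joint stands for the part that bears it (a point fixed in the world has none). Each returns a list of dicts, best first, with "confidence" (0 to 1); they miss things now and then, are a little off and sometimes report something else, mostly with a low value. They report only what shows in the picture. A call takes as long as a camera call.
- spotter.recognise(camera, thing): "at" ([x, y, z] in m, in the coordinates of the camera as it stood for that picture, good to about 4 mm: the middle of the surface that is visible of it).
- spotter.tip_of(camera, thing): "at" ([x, y, z] in m, in the coordinates of the camera as it stood for that picture, good to about 4 mm: a listed point, or the origin of a listed thing).
The state is a dict: "time_s": time; "q": joint angles; "dq": joint speeds; "joint_efforts": joint torques, N m; "eef_pos": TCP position; "eef_rot": TCP orientation; "wrist_force": force on the tool from outside, world axes, zero at the start; "torque": the same for the moment, N m; "opening": opening from 0.0 (shut) to 1.0 (fully open).
Only numpy, scipy, OpenCV 4.12 (cv2) and the standard library are available. Lean on these libraries where they do the work, as an engineer would, in place of code of your own. Each camera call takes 0.05 s, during which the arm holds its last target. There are 200 camera calls.

## Working session

There is one attempt and no reset: what is moved stays moved. The work goes in short steps, Python scripts to look and compute and a shell command to move; the robot and the scene stay as the last step left them, time stands still between calls to the robot, and variables do not carry over. Pictures are saved under pics/ and viewed, about 8 in all and at most 12, crops included, and the job is handed in when it is done.

```bash
ls; mkdir -p pics; cat > h.py <<'E'
import numpy as np, cv2
from scipy.spatial.transform import Rotation as R
from bench import monitor, imaging, order, spotter, ctrl
def rot(q): return R.from_quat([q[1],q[2],q[3],q[0]])
def cam(n): return imaging.camera(n)
def w(c,p): return rot(c["orientation"]).apply(p)+np.array(c["origin"])
def f(c): return 200/np.tan(np.radians(c["vfov"])/2)
def pix(c,P):
    p=rot(c["orientation"]).inv().apply(np.array(P)-c["origin"]); return np.array([c["cx"],c["cy"]])+f(c)*p[:2]/p[2]
def ray(c,u,z):
    d=rot(c["orientation"]).apply([(u[0]-c["cx"])/f(c),(u[1]-c["cy"])/f(c),1]); o=np.array(c["origin"]); return o+d*(z-o[2])/d[2]
def tips(n,c,things,k=2):
    for t in things:
        for d in spotter.tip_of(n,t)[:k]: print(n,t,np.round(w(c,d["at"]),4),round(d["confidence"],2), np.round(pix(c,w(c,d["at"]))))
def save(c,name,crop=None,s=1):
    im=c["img"][:,:,::-1]
    if crop: a,b,x,y=crop; im=im[b:y,a:x]
    cv2.imwrite("pics/"+name,cv2.resize(im,None,fx=s,fy=s,interpolation=cv2.INTER_CUBIC))
E
cat > a.py <<'E'
from h import *
o=monitor.get_obs(); print(o["time_s"],o["eef_pos"],o["eef_rot"],o["opening"],ctrl.tcp_to_grasp)
for n in ("top","scene"):
    c=cam(n); save(c,n+".png"); print(n,c["origin"],c["vfov"])
    tips(n,c,["filter","ring_center","ring_hole","bar_center","bar_tip","steel_tray","forceps","vial_orange","vial_green"],3)
a=cv2.imread("pics/top.png");b=cv2.imread("pics/scene.png")
E
python3 a.py
```

```text
pics
0.0 [ 0.16484654 -0.55028438  0.23037732] [-8.84935206e-04  9.89446683e-01  1.44894710e-01  4.94557890e-05] 0.9963395354143756 0.0187
top [ 0.46869224 -0.28512604  0.92391473] 50.70445047715446
top filter [ 0.601  -0.1131 -0.0025] 0.74 [245. 209.]
top ring_center [ 0.5921 -0.112   0.108 ] 0.7 [234. 206.]
top ring_hole [ 0.54   -0.1197  0.1048] 0.65 [237. 232.]
top ring_hole [ 5.293e-01 -4.078e-01  4.000e-04] 0.57 [378. 246.]
top bar_center [ 0.5323 -0.3831  0.014 ] 0.93 [367. 244.]
top bar_center [ 0.5995 -0.1151 -0.0017] 0.58 [246. 210.]
top bar_tip [ 0.6448 -0.3845  0.0082] 0.84 [368. 193.]
top steel_tray [ 0.5975 -0.1081  0.001 ] 0.24 [242. 211.]
top forceps [ 0.5337 -0.3845  0.013 ] 0.64 [368. 243.]
top forceps [ 0.5437 -0.4631  0.0045] 0.47 [404. 240.]
top vial_orange [ 7.052e-01 -2.488e-01 -3.000e-04] 0.64 [308. 165.]
top vial_green [ 0.7268 -0.3058 -0.0036] 0.53 [333. 157.]
scene [0.3001017  0.14599586 0.75179297] 48.204278327206104
scene filter [ 0.5973 -0.1109  0.0023] 0.57 [280. 304.]
scene ring_center [ 0.5944 -0.1086  0.1094] 0.89 [276. 276.]
scene ring_hole [ 0.5375 -0.1198  0.109 ] 0.72 [307. 291.]
scene bar_center [ 0.5334 -0.3792  0.0083] 0.68 [390. 230.]
scene bar_tip [ 0.6402 -0.3837  0.0067] 0.64 [350. 204.]
scene steel_tray [ 0.5282 -0.4067  0.0049] 0.68 [400. 224.]
scene steel_tray [ 0.5948 -0.1106  0.1119] 0.49 [277. 274.]
scene forceps [ 0.5421 -0.4633  0.0035] 0.51 [408. 206.]
scene vial_orange [ 7.089e-01 -2.544e-01 -1.000e-04] 0.55 [287. 226.]
scene vial_green [ 7.280e-01 -3.066e-01 -2.000e-04] 0.74 [297. 207.]
```

View pics/top.png

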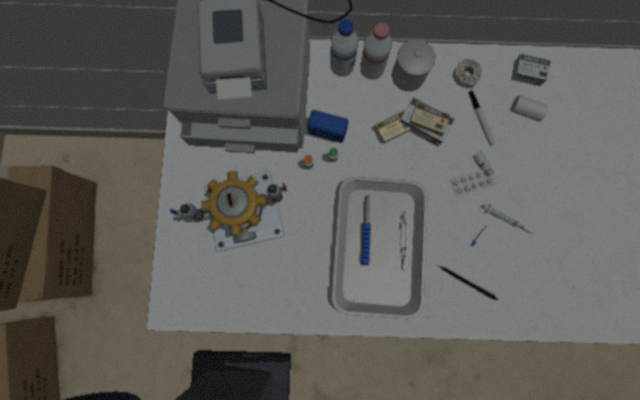

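View pics/scene.png

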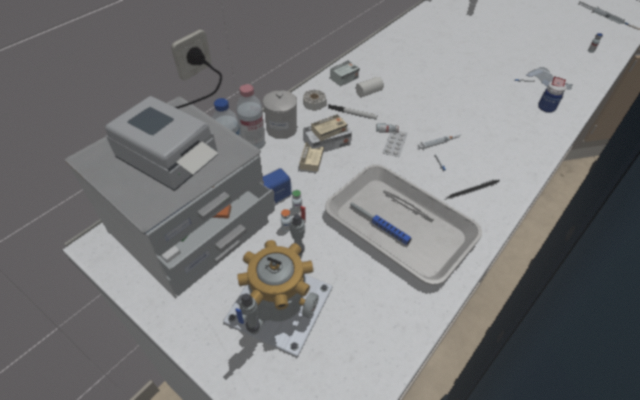

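Top view: filter at about (235,203), rotated about +12°, with its pipes at (187,212) and (275,193). The bar is at (366,230) with its pin towards +x, the forceps at (403,240) and the vials at (308,160) and (333,154). The scene view agrees. Next I move above the bar and look with the wrist camera.

```bash
python3 -m pendant '[[[50,24,0,-2.5,85],[52,24,0,-2.5,85],[52,24,0,-2.5,85],[52,24,0,-2.5,85],[52,24,0,-2.5,85],[52,24,0,-2.5,85],[50,24,0,-2.5,85],[0,0,0,0,85]]]'
cat > b.py <<'E'
from h import *
o=monitor.get_obs(); print(o["time_s"],o["eef_pos"],R.from_quat(np.roll(o["eef_rot"],-1)).as_matrix().round(3).tolist())
c=cam("wrist"); save(c,"w1.png"); print(c["origin"],c["vfov"],rot(c["orientation"]).as_matrix().round(2).tolist())
tips("wrist",c,["bar_center","bar_tip"],2)
h=cv2.cvtColor(c["img"],cv2.COLOR_RGB2HSV); m=cv2.inRange(h,(105,120,40),(130,255,255)); 
n,l,s,ce=cv2.connectedComponentsWithStats(m); i=1+s[1:,4].argmax(); print(s[i],ce[i])
ys,xs=np.where(m>0); P=np.array([ray(c,u,.018)[:2] for u in np.c_[xs,ys]]); r=cv2.minAreaRect((P*1000).astype(np.float32)); print(r,len(P))
E
python3 b.py
```

```text
time_s: 2.0
eef_pos: [0.528, -0.3802, 0.231]
eef_rot: [-0.0, 1.0, -0.005, 0.0]
wrist_force: [-0.0, -0.8, 0.3]
opening: 0.993
2.0 [ 0.52801298 -0.38022958  0.2309654 ] [[1.0, -0.01, 0.001], [-0.01, -1.0, 0.001], [0.001, -0.001, -1.0]]
[ 0.61245619 -0.38079145  0.3739976 ] 61.83323588052064 [[-0.01, -0.95, -0.33], [-1.0, 0.01, 0.0], [-0.0, 0.33, -0.95]]
wrist bar_center [ 0.5357 -0.3755  0.0107] 0.56 [310. 156.]
wrist bar_tip [ 0.6386 -0.3845  0.01  ] 0.82 [317.  54.]
[ 307  116   15   81 1059] [313.55524079 154.95467422]
((533.1481323242188, -491.4832763671875), (238.26805114746094, 88.03074645996094), 89.0481948852539) 1099
```

```bash
cat > b2.py <<'E'
from h import *
c=cam("wrist"); save(c,"w1.png")
h=cv2.cvtColor(c["img"],cv2.COLOR_RGB2HSV); m=cv2.inRange(h,(105,120,40),(130,255,255)); m=cv2.morphologyEx(m,cv2.MORPH_CLOSE,np.ones((5,5)))
n,l,s,ce=cv2.connectedComponentsWithStats(m); i=1+s[1:,4].argmax(); print(s[i],ce[i])
ys,xs=np.where(l==i); P=np.array([ray(c,u,.018)[:2] for u in np.c_[xs,ys]]); r=cv2.minAreaRect((P*1000).astype(np.float32)); print(r)
P=P[(np.abs(P[:,0]-P[:,0].mean())<.038)];print(P.mean(0),np.degrees(np.polyfit(P[:,0],P[:,1],1)[0]))
E
python3 b2.py
```

```text
[ 304  112   15   82 1149] [310.72149695 151.91470844]
((534.9049072265625, -379.58154296875), (14.878230094909668, 88.56278228759766), 88.62408447265625)
[ 0.53781497 -0.37939907] -1.5527862980142484
```

View pics/w1.png

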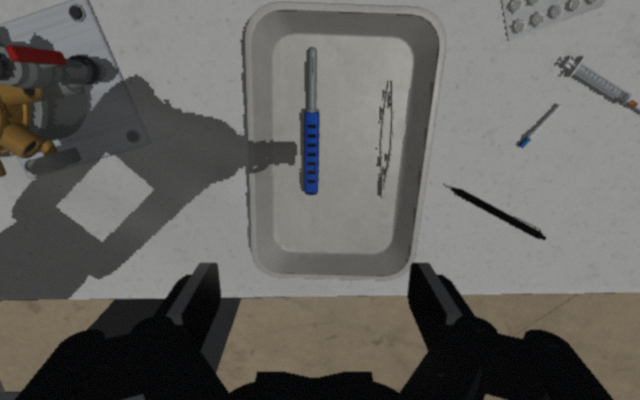

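Wrist view: the handle runs over (304–319, 112–194) with the pin up to (312,48), and the forceps stand clear at (385,140). The bar centre is about (0.535, -0.3795), yaw -1.5°. I descend with a partial opening.

```bash
python3 -m pendant '[[[4,0.5,-40,-0.5,45],[3,0,-45,-0.5,45],[0,0,-45,0,45],[0,0,-45,0,45],[0,0,-30,0,45],[0,0,-12,0,45],[0,0,-6,0,45],[0,0,0,0,45]]]'
python3 - <<'E'
from h import *
o=monitor.get_obs(); print(o["eef_pos"],o["wrist_force"])
c=cam("wrist"); save(c,"w2.png")
E
```

```text
time_s: 3.2
eef_pos: [0.5321, -0.3832, 0.0093]
eef_rot: [0.001, 1.0, -0.016, 0.001]
wrist_force: [1.2, 0.0, 0.2]
opening: 0.526
[ 0.53214513 -0.38324298  0.00934305] [1.15475528 0.00778149 0.24752082]
```

View pics/w2.png

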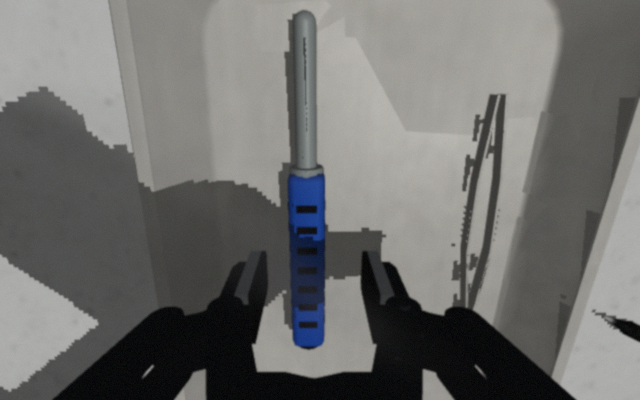

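The bar is between the pads, slightly left: handle at u≈307, pad midpoint at ≈314. The forceps are clear. I nudge over, lower and close.

```bash
python3 -m pendant '[[[2,3,-3,0,45],[0,0,-1.5,0,45],[0,0,0,0,0],[0,0,0,0,0],[0,0,0,0,0],[0,0,0,0,0],[0,0,0,0,0],[0,0,0,0,0]]]'; python3 -m pendant '[[[0,0,5,0,0],[0,0,20,0,0],[0,0,30,0,0],[0,0,30,0,0],[0,0,30,0,0],[0,0,30,0,0],[0,0,0,0,0],[0,0,0,0,0]]]'
```

```text
time_s: 4.25
eef_pos: [0.5341, -0.3795, 0.0041]
eef_rot: [0.0, 1.0, -0.016, 0.0]
wrist_force: [-0.6, 1.0, 3.9]
opening: 0.167
time_s: 5.25
eef_pos: [0.5334, -0.3789, 0.148]
eef_rot: [-0.0, 1.0, -0.016, -0.0]
wrist_force: [0.1, -1.2, -1.9]
opening: 0.168
```

```bash
cat > ring.py <<'E'
from h import *
def fit(n="top",zz=0.115,c=None,verbose=True):
    c=c or cam(n); h=cv2.cvtColor(c["img"],cv2.COLOR_RGB2HSV); m=cv2.inRange(h,(10,110,60),(28,255,255))
    C=np.array([.594,-.110])
    ys,xs=np.where(m>0); P=np.array([ray(c,u,zz)[:2] for u in np.c_[xs,ys]])
    P=P[np.hypot(*(P-C).T)<.075]
    # circle through mask: centre by min enclosing circle
    (x,y),r=cv2.minEnclosingCircle((P*1000).astype(np.float32)); C2=np.array([x,y])/1000
    d=P-C2; rr=np.hypot(*d.T); a=np.arctan2(d[:,1],d[:,0]); s=(rr>.050)
    ph=np.angle(np.exp(8j*a[s]).sum())/8
    print(n,"centre",C2.round(4),"r",round(r,1),"mean",P.mean(0).round(4),"hole angles",[round(np.degrees(ph)%45+45*k,1) for k in range(8)], "strength",abs(np.exp(8j*a[s]).mean()).round(2))
    return C2,ph
if __name__=="__main__":
    fit("top"); fit("scene")
    c=cam("wrist"); tips("wrist",c,["bar_center","bar_tip"],1); c=cam("top"); save(c,"t2.png",(150,120,310,280),5);tips("top",c,["bar_center","bar_tip","ring_center","ring_hole","filter"],1)
    c=cam("scene");tips("scene",c,["bar_center","bar_tip","ring_center","ring_hole","filter"],1)
E
python3 ring.py
```

```text
top centre [ 0.5976 -0.1121] r 62.5 mean [ 0.5943 -0.1123] hole angles [np.float64(7.7), np.float64(52.7), np.float64(97.7), np.float64(142.7), np.float64(187.7), np.float64(232.7), np.float64(277.7), np.float64(322.7)] strength 0.69
scene centre [ 0.5931 -0.1104] r 66.0 mean [ 0.5943 -0.1102] hole angles [np.float64(7.2), np.float64(52.2), np.float64(97.2), np.float64(142.2), np.float64(187.2), np.float64(232.2), np.float64(277.2), np.float64(322.2)] strength 0.57
wrist bar_center [ 0.5337 -0.3754  0.1505] 0.75 [308. 268.]
wrist bar_tip [ 0.639  -0.3856  0.1522] 0.89 [325.  19.]
top ring_center [ 0.5911 -0.1114  0.11  ] 0.93 [234. 206.]
top ring_hole [ 0.5383 -0.1153  0.1079] 0.86 [234. 233.]
top filter [ 0.6004 -0.1154 -0.0015] 0.73 [246. 210.]
scene bar_tip [ 0.5969 -0.1095  0.1094] 0.65 [276. 274.]
scene ring_center [ 0.5995 -0.1112  0.1096] 0.84 [275. 273.]
scene ring_hole [ 0.5389 -0.1208  0.1104] 0.77 [307. 289.]
scene filter [ 0.5987 -0.1113  0.0008] 0.92 [279. 304.]
```

View pics/t2.png

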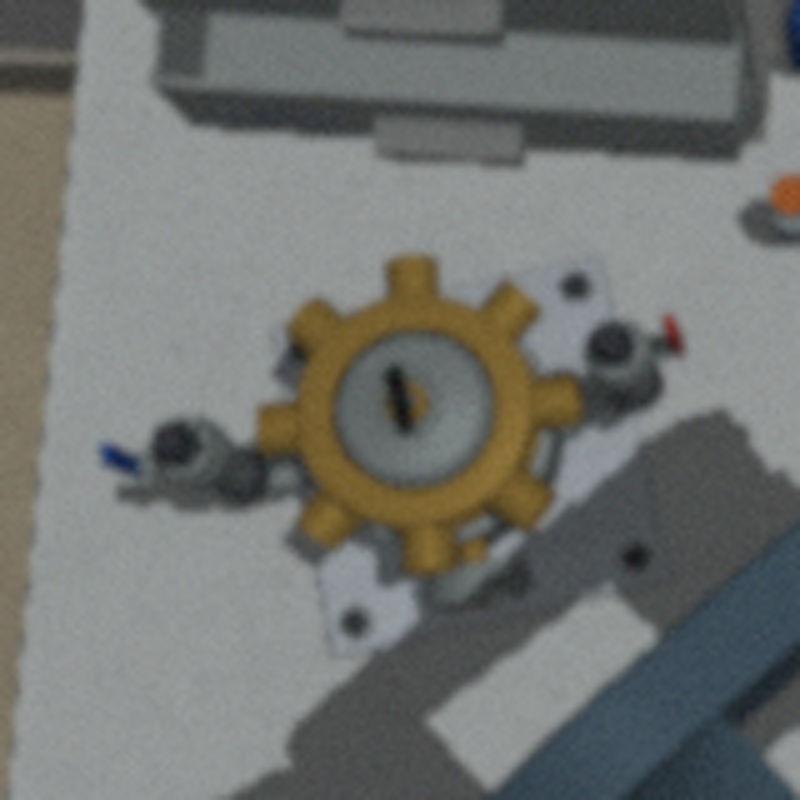

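Crop: eight bosses with mouths at about (412,262), (580,400), (428,572), (262,432) and on the diagonals. A brass gauge fitting at (472,548) contaminates my simple fit, so I fit a ring silhouette model instead.

```bash
cat > sil.py <<'E'
from h import *
from scipy.optimize import minimize
t=np.linspace(0,2*np.pi,24,endpoint=False)
B=np.concatenate([np.c_[45.5*np.cos(t),45.5*np.sin(t),0*t+s] for s in (-15,15)])/1000
K=np.concatenate([np.c_[0*t+r,10.5*np.cos(t),10.5*np.sin(t)] for r in (40,62)])/1000
S=3
def proj(c,P):
    p=rot(c["orientation"]).inv().apply(P-np.array(c["origin"])); return (np.array([c["cx"],c["cy"]])+f(c)*p[:,:2]/p[:,2:])
def render(c,x,y,ph,z,box):
    im=np.zeros(((box[3]-box[1])*S,(box[2]-box[0])*S),np.uint8)
    for Q in [B]+[R.from_euler('z',ph+k*np.pi/4).apply(K) for k in range(8)]:
        u=(proj(c,Q+[x,y,z])-box[:2]+.5)*S-.5
        cv2.fillConvexPoly(im,np.round(cv2.convexHull(u.astype(np.float32))*16).astype(np.int32),255,shift=4)
    return cv2.GaussianBlur(im,(0,0),S).astype(float)/255
def fit(cs,x0,z=.110,free_off=False):
    D=[]
    for c in cs:
        u=pix(c,[x0[0],x0[1],z]); b=[max(0,int(u[0]-75)),max(0,int(u[1]-75)),min(640,int(u[0]+75)),min(400,int(u[1]+75))]
        h=cv2.cvtColor(c["img"],cv2.COLOR_RGB2HSV); m=cv2.inRange(h,(10,100,40),(30,255,255)); m=cv2.morphologyEx(m,cv2.MORPH_OPEN,np.ones((2,2)))
        cn,_=cv2.findContours(m,cv2.RETR_EXTERNAL,cv2.CHAIN_APPROX_NONE); k=max(cn,key=cv2.contourArea); m[:]=0; cv2.drawContours(m,[k],-1,255,-1)
        M=cv2.resize(m[b[1]:b[3],b[0]:b[2]],None,fx=S,fy=S,interpolation=cv2.INTER_LINEAR); D.append((c,b,cv2.GaussianBlur(M,(0,0),S)/255.))
    cost=lambda p:sum(((render(c,p[0]/1e3,p[1]/1e3,np.radians(p[2]),z,b)-M)**2).mean() for c,b,M in D)
    best=min((minimize(cost,[x0[0]*1e3,x0[1]*1e3,a],method="Nelder-Mead",options=dict(initial_simplex=[[x0[0]*1e3+i,x0[1]*1e3+j,a+k] for i,j,k in((0,0,0),(5,0,0),(0,5,0),(0,0,6))])) for a in x0[2]),key=lambda r:r.fun)
    return best.x.round(2),round(best.fun,4)
if __name__=="__main__":
    T,Sc=cam("top"),cam("scene")
    for cs in ([T],[Sc],[T,Sc]): print(fit(cs,[.594,-.111,(0,8,16,30)]))
E
python3 sil.py
```

```text
(array([ 595.58, -112.98,    7.42]), np.float64(0.0035))
(array([ 597.71, -113.25,    7.06]), np.float64(0.0175))
(array([ 596.24, -112.94,    7.38]), np.float64(0.0218))
```

```bash
python3 -m pendant '[[[-6.5,14.5,0,6.8,0],[-6.5,14.5,0,6.8,0],[-6.5,14.5,0,6.8,0],[-6.5,14.5,0,6.8,0],[-6.5,14.5,0,6.8,0],[-6.5,14.5,0,6.8,0],[-6.5,14.5,0,6.8,0],[-6.5,14.5,0,6.6,0]]]';  python3 -m pendant '[[[0,0,-14,0,0],[0,0,-14,0,0],[0,0,-14,0,0],[0,0,-2,0,0],[0,0,0,0,0]]]'
cat > chk.py <<'E'
from h import *
import sys
o=monitor.get_obs(); q=o["eef_rot"]; p=np.array(o["eef_pos"]); M=rot(q).as_matrix(); yaw=np.degrees(np.arctan2(M[1,0],M[0,0]))
C=np.array([.596,-.113]); tip=p[:2]+.107*np.array([M[0,0],M[1,0]])
d=p[:2]-C; dt=tip-C
print("t",o["time_s"],"p",p.round(4),"yaw",yaw.round(2),"tcp r/ang",np.hypot(*d).round(4),(np.degrees(np.arctan2(d[1],d[0]))%360).round(2),"tip r/ang",np.hypot(*dt).round(4),(np.degrees(np.arctan2(dt[1],dt[0]))%360).round(2),"F",np.round(o["wrist_force"],1),"T",np.round(o["torque"],2),o["opening"])
E
python3 chk.py
python3 - <<'E'
from h import *
a=cam("scene"); b=cam("top"); w_=cam("wrist")
tips("scene",a,["bar_tip","bar_center"],1); tips("top",b,["bar_tip","bar_center"],1); tips("wrist",w_,["bar_tip","bar_center","ring_hole"],1)
A=cv2.resize(a["img"][220:360,210:380],None,fx=2.35,fy=2.35,interpolation=cv2.INTER_CUBIC); W=cv2.resize(b["img"][150:290,170:340],None,fx=2.35,fy=2.35,interpolation=cv2.INTER_CUBIC)
cv2.imwrite("pics/m1.png",np.hstack([A,W])[:,:,::-1])
E
```

```text
time_s: 7.2
eef_pos: [0.4818, -0.263, 0.149]
eef_rot: [0.0, 0.897, 0.443, 0.0]
wrist_force: [0.6, -0.3, -1.3]
opening: 0.167
time_s: 7.82
eef_pos: [0.4818, -0.2635, 0.1044]
eef_rot: [-0.0, 0.898, 0.441, -0.0]
wrist_force: [-0.8, -0.4, -1.3]
opening: 0.169
t 7.825 p [ 0.4818 -0.2635  0.1044] yaw 52.33 tcp r/ang 0.1889 232.82 tip r/ang 0.0819 233.47 F [-0.8 -0.4 -1.3] T [-0.02  0.01  0.01] 0.16916058713061063
scene bar_tip [ 0.5458 -0.1796  0.1086] 0.93 [326. 264.]
scene bar_center [ 0.4828 -0.2642  0.1113] 0.57 [386. 251.]
wrist bar_tip [ 0.5443 -0.1783  0.1099] 0.68 [305.  22.]
wrist bar_center [ 0.4842 -0.2608  0.1097] 0.76 [313. 264.]
```

View pics/m1.png

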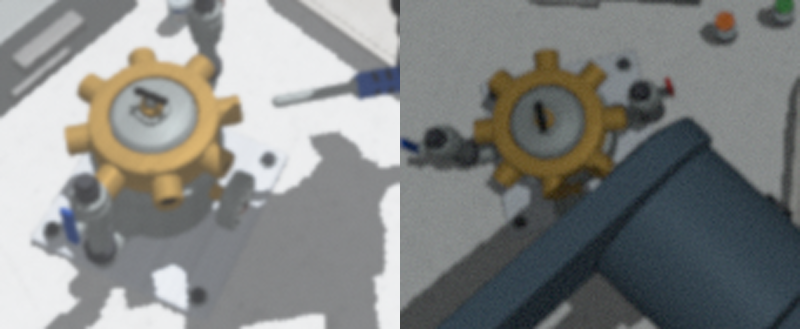

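```bash
cat > al.py <<'E'
from sil import *
import sys
o=monitor.get_obs(); M=rot(o["eef_rot"]).as_matrix(); p=np.array(o["eef_pos"])+[0,0,.006]; x=M[:,0]
a=cam("scene")
v,_=fit([a],[.597,-.113,(float(sys.argv[1]),)]); print(v)
im=cv2.resize(a["img"][220:340,260:420],None,fx=5,fy=5,interpolation=cv2.INTER_CUBIC)[:,:,::-1].copy()
g=lambda P:tuple(int(k) for k in ((pix(a,P)-[260,220]+.5)*5))
for d,col in((.107,(0,0,255)),(.045,(0,0,255)),(0,(0,0,255))): cv2.circle(im,g(p+x*d),3,col,-1)
C=np.array([v[0]/1e3,v[1]/1e3,.110])
for k in range(8):
    e=np.array([np.cos(np.radians(v[2]+45*k)),np.sin(np.radians(v[2]+45*k)),0]); cv2.line(im,g(C+.04*e),g(C+.062*e),(0,255,0),1); cv2.circle(im,g(C+.062*e),3,(0,255,0),1)
cv2.imwrite("pics/"+sys.argv[2],im)
E
python3 al.py 7 al1.png
```

```text
[ 598.32 -113.59    7.29]
```

View pics/al1.png

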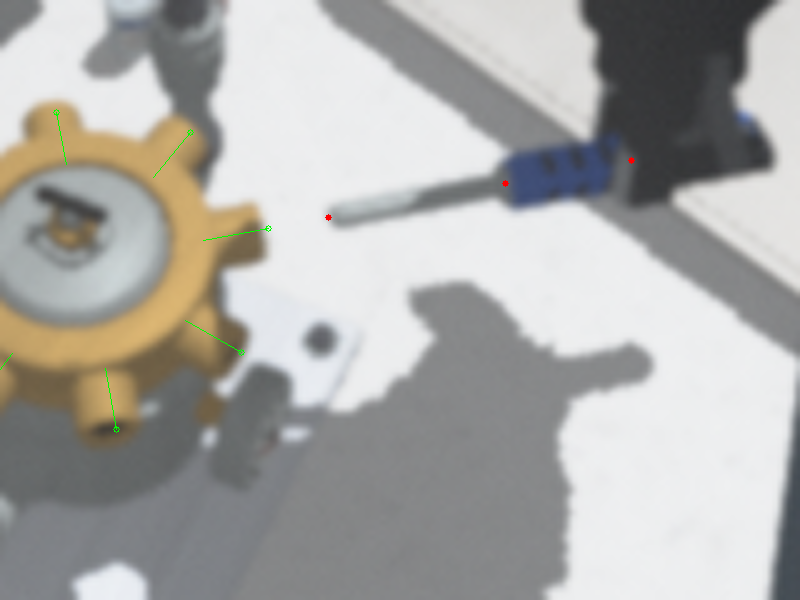

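Overlay: the pin tip at (335,216) matches the TCP prediction. Extended, the pin meets the boss mouth at about (262,231), against an observed mouth centre of about (262,235). That agrees with my computed 1.6 mm clockwise offset, so I correct and insert slowly.

```bash
python3 -m pendant '[[[-1.3,1,0,0,0],[6.1,7.9,0,0,0],[3.7,4.7,0,0,0],[1.8,2.4,0,0,0],[1.8,2.4,0,0,0],[1.8,2.4,0,0,0],[1.8,2.4,0,0,0],[0,0,0,0,0]]]'; python3 chk.py
```

```text
time_s: 9.38
eef_pos: [0.498, -0.2401, 0.1049]
eef_rot: [0.0, 0.897, 0.441, 0.0]
wrist_force: [2.0, -0.5, -2.7]
opening: 0.169
t 9.375 p [ 0.498  -0.2401  0.1049] yaw 52.36 tcp r/ang 0.1605 232.37 tip r/ang 0.0535 232.39 F [ 2.  -0.5 -2.7] T [-0.06 -0.16 -0.11] 0.16899168645131554
```

```bash
python3 -m pendant '[[[1.8,2.4,0,0,0],[1.8,2.4,0,0,0],[1.8,2.4,0,0,0],[1.8,2.4,0,0,0],[1.8,2.4,0,0,0],[0,0,0,0,0]]]'; python3 chk.py; python3 al.py 7 al2.png
```

```text
time_s: 10.12
eef_pos: [0.5069, -0.2279, 0.1049]
eef_rot: [0.0, 0.897, 0.441, 0.0]
wrist_force: [1.9, -1.2, -1.4]
opening: 0.168
t 10.125 p [ 0.5069 -0.2279  0.1049] yaw 52.37 tcp r/ang 0.1454 232.23 tip r/ang 0.0384 231.84 F [ 1.9 -1.2 -1.4] T [-0.26 -0.39 -0.23] 0.16809771727055342
[ 598.5  -113.23    6.74]
```

View pics/al2.png

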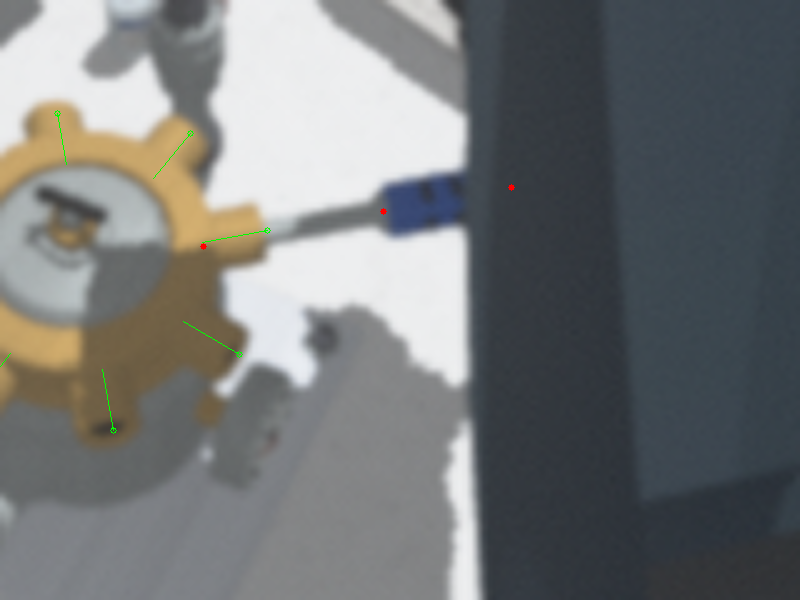

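The pin is in: about 36 mm of it shows between the boss mouth (268,230) and the handle (383,210), and forces are low. Next I work out the sweep rows.

```bash
cat > sw.py <<'E'
import numpy as np,sys
from h import monitor
p=np.array(monitor.get_obs()["eef_pos"])[:2]; C=np.array([.596,-.113]); a0,da,n,r=[float(v) for v in sys.argv[1:5]]
e=lambda a:C+r*np.array([np.cos(np.radians(a)),np.sin(np.radians(a))])
cur=e(a0)
for i in range(1,int(n)+1):
    t=e(a0+i*da); print("[%.1f,%.1f,%.2f,%g,0]"%(*((t-cur)*1000),da*np.pi/180,da),end=","); cur=cur+np.round((t-cur)*1000,1)/1000
print()
E
python3 sw.py 232.2 -7.5 12 0.1454
```

```text
[-14.2,12.6,-0.13,-7.5,0],[-12.5,14.4,-0.13,-7.5,0],[-10.5,15.8,-0.13,-7.5,0],[-8.3,17.2,-0.13,-7.5,0],[-6.0,18.0,-0.13,-7.5,0],[-3.6,18.7,-0.13,-7.5,0],[-1.2,18.9,-0.13,-7.5,0],[1.4,19.0,-0.13,-7.5,0],[3.8,18.7,-0.13,-7.5,0],[6.2,17.9,-0.13,-7.5,0],[8.5,17.0,-0.13,-7.5,0],[10.6,15.8,-0.13,-7.5,0],
```

```bash
python3 -m pendant '[[[-14.2,12.6,-0.1,-7.5,0],[-12.5,14.4,-0.1,-7.5,0],[-10.5,15.8,-0.1,-7.5,0],[-8.3,17.2,-0.2,-7.5,0],[0,0,0,0,0]]]'; python3 chk.py
```

```text
time_s: 10.8
eef_pos: [0.4604, -0.1671, 0.1042]
eef_rot: [-0.0, 0.981, 0.195, -0.0]
wrist_force: [0.7, -0.1, -1.7]
opening: 0.166
t 10.8 p [ 0.4604 -0.1671  0.1042] yaw 22.5 tcp r/ang 0.1461 201.76 tip r/ang 0.0391 199.73 F [ 0.7 -0.1 -1.7] T [-0.02 -0.01 -0.03] 0.16550380618392088
```

```bash
python3 -m pendant '[[[-6,18,-0.1,-7.5,0],[-3.6,18.7,-0.1,-7.5,0],[-1.2,18.9,-0.2,-7.5,0],[1.4,19,-0.1,-7.5,0],[0,0,0,0,0]]]'; python3 chk.py;  python3 -m pendant '[[[3.8,18.7,-0.1,-7.5,0],[6.2,17.9,-0.1,-7.5,0],[8.5,17,-0.2,-7.5,0],[10.6,15.8,-0.1,-7.5,0],[0,0,0,0,0]]]'; python3 chk.py
cat > look.py <<'E'
from sil import *
import sys
T=cam("top"); print(fit([T],[.596,-.113,(-8,0,7,15,25)]))
a=cam("scene"); tips("scene",a,["bar_tip","bar_center","ring_hole"],2)
A=cv2.resize(a["img"][210:350,200:370],None,fx=2.35,fy=2.35,interpolation=cv2.INTER_CUBIC); W=cv2.resize(T["img"][150:290,170:340],None,fx=2.35,fy=2.35,interpolation=cv2.INTER_CUBIC)
cv2.imwrite("pics/"+sys.argv[1],np.hstack([A,W])[:,:,::-1])
E
python3 look.py m2.png
```

```text
time_s: 11.42
eef_pos: [0.4514, -0.0932, 0.1036]
eef_rot: [-0.0, 0.998, -0.064, -0.001]
wrist_force: [-1.4, -0.7, -1.4]
opening: 0.168
t 11.425 p [ 0.4514 -0.0932  0.1036] yaw -7.34 tcp r/ang 0.1459 172.2 tip r/ang 0.0389 170.94 F [-1.4 -0.7 -1.4] T [-0.07  0.14 -0.07] 0.1677385212871096
time_s: 12.05
eef_pos: [0.4809, -0.0243, 0.103]
eef_rot: [0.0, 0.948, -0.32, -0.001]
wrist_force: [-1.0, -0.8, -0.5]
opening: 0.168
t 12.05 p [ 0.4809 -0.0243  0.103 ] yaw -37.29 tcp r/ang 0.1453 142.39 tip r/ang 0.0384 141.47 F [-1.  -0.8 -0.5] T [-0.11  0.15 -0.05] 0.1676687172964306
(array([ 595.34, -113.45,   12.18]), np.float64(0.0035))
scene bar_center [ 0.4794 -0.0234  0.1114] 0.6 [294. 359.]
```

View pics/m2.png

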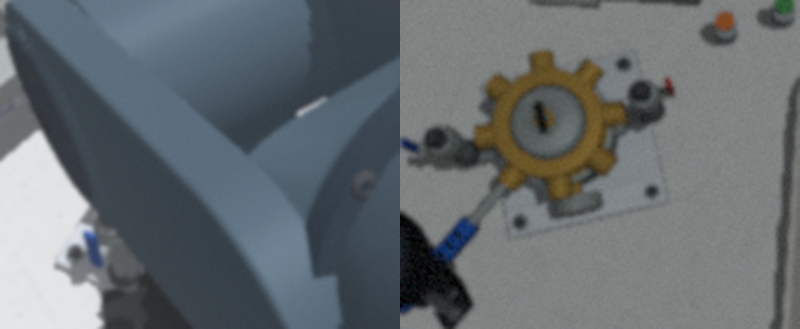

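The pin is still in the front-left boss, the ring has turned about 85° and forces are small. I go about 9° further, relax slightly and withdraw.

```bash
python3 sw.py 142.4 -4.5 2 0.1454; python3 -m pendant '[[[7.6,8.6,-0.1,-4.5,0],[8.2,7.9,-0.1,-4.5,0],[0,0,0,0,0]]]'; python3 chk.py; python3 - <<'E'
from sil import *
T=cam("top"); print(fit([T],[.596,-.113,(-8,0,7,15)]))
E
```

```text
[7.3,8.8,-0.08,-4.5,0],[8.0,8.1,-0.08,-4.5,0],
time_s: 12.68
eef_pos: [0.4962, -0.0078, 0.1028]
eef_rot: [0.0, 0.919, -0.395, -0.001]
wrist_force: [-2.5, 0.1, -1.3]
opening: 0.169
t 12.675 p [ 0.4962 -0.0078  0.1028] yaw -46.52 tcp r/ang 0.145 133.51 tip r/ang 0.038 133.6 F [-2.5  0.1 -1.3] T [-0.09  0.29 -0.11] 0.16871566429247709
(array([ 595.49, -112.97,    4.  ]), np.float64(0.0034))
```

```bash
python3 -m pendant '[[[-3.5,-3.6,0,2,0],[-3.6,-3.6,0,2,0],[-5.5,5.1,0,0,0],[-9.2,8.4,0,0,0],[-11,10.1,0,0,0],[-11,10.1,0,0,0],[0,0,0,0,0]]]'; python3 chk.py; python3 sw.py 137.5 9.15 10 .195;python3 - <<'E'
from sil import *
T=cam("top"); print(fit([T],[.596,-.113,(-8,0,7,15)]))
E
```

```text
time_s: 13.6
eef_pos: [0.4514, 0.0199, 0.1029]
eef_rot: [0.0, 0.932, -0.363, -0.001]
wrist_force: [0.1, -0.7, -1.6]
opening: 0.168
t 13.6 p [0.4514 0.0199 0.1029] yaw -42.56 tcp r/ang 0.1964 137.41 tip r/ang 0.0894 137.37 F [ 0.1 -0.7 -1.6] T [-0.02  0.07  0.03] 0.1675594810571362
[-19.1,-24.5,0.16,9.15,0],[-15.0,-27.3,0.16,9.15,0],[-10.4,-29.3,0.16,9.15,0],[-5.7,-30.6,0.16,9.15,0],[-0.7,-31.1,0.16,9.15,0],[4.2,-30.8,0.16,9.15,0],[9.1,-29.8,0.16,9.15,0],[13.7,-27.9,0.16,9.15,0],[18.0,-25.4,0.16,9.15,0],[21.7,-22.2,0.16,9.15,0],
(array([ 595.58, -113.4 ,    4.72]), np.float64(0.0036))
```

```bash
python3 -m pendant '[[[-19.1,-24.5,0,9.2,0],[-15,-27.3,0,9.2,0],[-10.4,-29.3,0,9.2,0],[-5.7,-30.6,0,9.2,0],[-0.7,-31.1,0,9.2,0],[4.2,-30.8,0,9.2,0],[9.1,-29.8,0,9.2,0],[13.7,-27.9,0,9.2,0]]]';python3 -m pendant '[[[18,-25.4,0,9.2,0],[21.7,-22.2,0,9.2,0],[0,0,0,0,0],[0,0,0,0,0]]]'; python3 chk.py; python3 al.py 4.5 al3.png
```

```text
time_s: 14.65
eef_pos: [0.4292, -0.2142, 0.1032]
eef_rot: [0.0, 0.963, 0.269, 0.0]
wrist_force: [-0.3, -0.3, -0.8]
opening: 0.169
time_s: 15.15
eef_pos: [0.468, -0.2597, 0.1026]
eef_rot: [-0.001, 0.909, 0.417, -0.0]
wrist_force: [0.2, 0.2, -1.8]
opening: 0.17
t 15.15 p [ 0.468  -0.2597  0.1026] yaw 49.26 tcp r/ang 0.1947 228.9 tip r/ang 0.0877 228.47 F [ 0.2  0.2 -1.8] T [-0.05  0.03 -0.05] 0.16980425279985084
[ 597.9  -112.91    4.34]
```

View pics/al3.png

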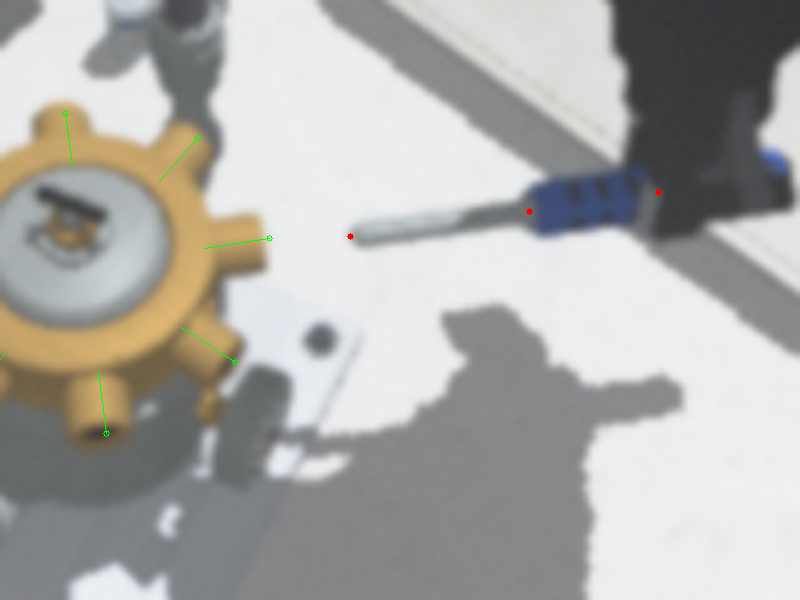

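Pin axis extended reaches about (265,249), and the mouth centre is at about (264,244). That fits the computed 1.2 mm counter-clockwise correction, so I insert.

```bash
python3 -m pendant '[[[0.9,-0.8,0,0,0],[9.8,11.4,0,0,0],[3.9,4.5,0,0,0],[2,2.3,0,0,0],[2,2.3,0,0,0],[2,2.3,0,0,0],[2,2.3,0,0,0],[0,0,0,0,0]]]'; python3 chk.py
```

```text
time_s: 16.2
eef_pos: [0.4913, -0.2357, 0.1031]
eef_rot: [-0.0, 0.909, 0.418, -0.0]
wrist_force: [-0.3, -0.0, -1.5]
opening: 0.168
t 16.2 p [ 0.4913 -0.2357  0.1031] yaw 49.37 tcp r/ang 0.1613 229.5 tip r/ang 0.0543 229.76 F [-0.3 -0.  -1.5] T [ 0.01 -0.03 -0.01] 0.16751172288701013
```

```bash
python3 -m pendant '[[[2,2.3,0,0,0],[2,2.3,0,0,0],[2,2.3,0,0,0],[2,2.3,0,0,0],[2,2.3,0,0,0],[0,0,0,0,0]]]'; python3 chk.py; python3 sw.py 229.4 -7.4 14 .1456
```

```text
time_s: 16.95
eef_pos: [0.5013, -0.224, 0.1031]
eef_rot: [-0.0, 0.909, 0.418, -0.0]
wrist_force: [0.3, -0.9, -1.8]
opening: 0.168
t 16.95 p [ 0.5013 -0.224   0.1031] yaw 49.38 tcp r/ang 0.1459 229.54 tip r/ang 0.0389 229.98 F [ 0.3 -0.9 -1.8] T [-0.08 -0.02  0.01] 0.1678702457869268
[-13.4,13.1,-0.13,-7.4,0],[-11.7,14.8,-0.13,-7.4,0],[-9.6,16.1,-0.13,-7.4,0],[-7.5,17.2,-0.13,-7.4,0],[-5.3,18.1,-0.13,-7.4,0],[-2.8,18.6,-0.13,-7.4,0],[-0.4,18.7,-0.13,-7.4,0],[2.0,18.7,-0.13,-7.4,0],[4.4,18.3,-0.13,-7.4,0],[6.7,17.6,-0.13,-7.4,0],[8.9,16.5,-0.13,-7.4,0],[10.9,15.3,-0.13,-7.4,0],[12.9,13.7,-0.13,-7.4,0],[14.5,11.9,-0.13,-7.4,0],
```

```bash
python3 -m pendant '[[[-13.4,13.1,-0.1,-7.4,0],[-11.7,14.8,-0.1,-7.4,0],[-9.6,16.1,-0.2,-7.4,0],[-7.5,17.2,-0.1,-7.4,0],[-5.3,18.1,-0.1,-7.4,0],[-2.8,18.6,-0.2,-7.4,0],[0,0,0,0,0]]]'; python3 chk.py; python3 -m pendant '[[[-0.4,18.7,-0.1,-7.4,0],[0,0,0,0,0]]]'; python3 chk.py; python3 sw.py 177.6 -3.5 12 .1456
```

```text
time_s: 17.82
eef_pos: [0.4507, -0.126, 0.1025]
eef_rot: [0.0, 0.999, 0.044, 0.0]
wrist_force: [-1.1, -0.9, -1.4]
opening: 0.167
t 17.825 p [ 0.4507 -0.126   0.1025] yaw 5.09 tcp r/ang 0.1459 185.13 tip r/ang 0.0389 185.22 F [-1.1 -0.9 -1.4] T [-0.13  0.05 -0.08] 0.16671106324531895
time_s: 18.08
eef_pos: [0.4507, -0.108, 0.1024]
eef_rot: [0.0, 1.0, -0.019, 0.0]
wrist_force: [0.3, -2.3, -1.2]
opening: 0.169
t 18.075 p [ 0.4507 -0.108   0.1024] yaw -2.2 tcp r/ang 0.1454 178.02 tip r/ang 0.0384 178.64 F [ 0.3 -2.3 -1.2] T [-0.28  0.11 -0.18] 0.16850068726958542
[0.6,8.9,-0.06,-3.5,0],[1.2,8.8,-0.06,-3.5,0],[1.7,8.7,-0.06,-3.5,0],[2.3,8.6,-0.06,-3.5,0],[2.8,8.5,-0.06,-3.5,0],[3.2,8.2,-0.06,-3.5,0],[3.8,8.1,-0.06,-3.5,0],[4.3,7.8,-0.06,-3.5,0],[4.7,7.5,-0.06,-3.5,0],[5.2,7.2,-0.06,-3.5,0],[5.6,6.9,-0.06,-3.5,0],[6.0,6.6,-0.06,-3.5,0],
```

```bash
python3 -m pendant '[[[0.6,8.9,0,-3.5,0],[1.2,8.8,-0.1,-3.5,0],[0,0,0,0,0]]]'; python3 chk.py; python3 -m pendant '[[[1.7,8.7,-0.1,-3.5,0],[2.3,8.6,0,-3.5,0],[0,0,0,0,0]]]'; python3 chk.py
```

```text
time_s: 18.45
eef_pos: [0.4523, -0.0907, 0.1021]
eef_rot: [0.0, 0.997, -0.08, -0.0]
wrist_force: [-1.6, -2.6, -0.6]
opening: 0.17
t 18.45 p [ 0.4523 -0.0907  0.1021] yaw -9.19 tcp r/ang 0.1454 171.17 tip r/ang 0.0385 172.18 F [-1.6 -2.6 -0.6] T [-0.37  0.19 -0.21] 0.17027343238112566
time_s: 18.82
eef_pos: [0.456, -0.0731, 0.1018]
eef_rot: [0.0, 0.99, -0.141, -0.0]
wrist_force: [-2.3, -2.7, -0.7]
opening: 0.164
t 18.825 p [ 0.456  -0.0731  0.1018] yaw -16.22 tcp r/ang 0.1455 164.1 tip r/ang 0.0385 165.0 F [-2.3 -2.7 -0.7] T [-0.43  0.36 -0.24] 0.16400628857112692
```

```bash
python3 -m pendant '[[[2.8,8.5,0,-3.5,0],[0,0,0,0,0]]]'; python3 chk.py; python3 -m pendant '[[[3.2,8.2,-0.1,-3.5,0],[0,0,0,0,0]]]'; python3 chk.py
```

```text
time_s: 19.08
eef_pos: [0.4589, -0.0646, 0.1018]
eef_rot: [0.0, 0.985, -0.171, -0.0]
wrist_force: [-2.0, -2.5, -1.8]
opening: 0.171
t 19.075 p [ 0.4589 -0.0646  0.1018] yaw -19.74 tcp r/ang 0.1454 160.55 tip r/ang 0.0385 161.35 F [-2.  -2.5 -1.8] T [-0.5   0.43 -0.27] 0.17068677071513708
time_s: 19.32
eef_pos: [0.462, -0.0563, 0.1017]
eef_rot: [0.0, 0.98, -0.201, -0.0]
wrist_force: [-3.7, -2.6, -1.5]
opening: 0.168
t 19.325 p [ 0.462  -0.0563  0.1017] yaw -23.24 tcp r/ang 0.1455 157.04 tip r/ang 0.0385 157.82 F [-3.7 -2.6 -1.5] T [-0.44  0.49 -0.33] 0.16814552764220864
```

```bash
python3 -m pendant '[[[3.8,8.1,-0.1,-3.5,0],[0,0,0,0,0]]]'; python3 chk.py; python3 sw.py 153.5 -2 12 .1456
```

```text
time_s: 19.58
eef_pos: [0.4657, -0.0481, 0.1016]
eef_rot: [0.0, 0.973, -0.231, -0.0]
wrist_force: [-2.8, -3.2, -0.4]
opening: 0.166
t 19.575 p [ 0.4657 -0.0481  0.1016] yaw -26.74 tcp r/ang 0.1456 153.5 tip r/ang 0.0386 154.16 F [-2.8 -3.2 -0.4] T [-0.37  0.47 -0.27] 0.16574314559859712
[2.3,4.5,-0.03,-2,0],[2.5,4.4,-0.03,-2,0],[2.7,4.4,-0.03,-2,0],[2.8,4.2,-0.03,-2,0],[3.0,4.1,-0.03,-2,0],[3.1,4.1,-0.03,-2,0],[3.2,3.9,-0.03,-2,0],[3.4,3.8,-0.03,-2,0],[3.5,3.7,-0.03,-2,0],[3.6,3.5,-0.03,-2,0],[3.7,3.5,-0.03,-2,0],[3.9,3.3,-0.03,-2,0],
```

```bash
python3 -m pendant '[[[2.3,4.5,0,-2,0],[2.5,4.4,0,-2,0],[0,0,0,0,0]]]'; python3 chk.py; python3 -m pendant '[[[2.7,4.4,-0.1,-2,0],[2.8,4.2,0,-2,0],[0,0,0,0,0]]]'; python3 chk.py
```

```text
time_s: 19.95
eef_pos: [0.4703, -0.0392, 0.1016]
eef_rot: [0.0, 0.964, -0.265, -0.001]
wrist_force: [-4.3, -3.6, -0.5]
opening: 0.166
t 19.95 p [ 0.4703 -0.0392  0.1016] yaw -30.76 tcp r/ang 0.1458 149.58 tip r/ang 0.0388 150.51 F [-4.3 -3.6 -0.5] T [-0.51  0.69 -0.43] 0.16574929936032562
time_s: 20.32
eef_pos: [0.4756, -0.0305, 0.1013]
eef_rot: [0.0, 0.954, -0.299, -0.001]
wrist_force: [-5.3, -3.0, -0.4]
opening: 0.174
t 20.325 p [ 0.4756 -0.0305  0.1013] yaw -34.76 tcp r/ang 0.146 145.58 tip r/ang 0.039 146.52 F [-5.3 -3.  -0.4] T [-0.4   0.76 -0.42] 0.17395849003754332
```

```bash
python3 -m pendant '[[[3,4.1,0,-2,0],[3.1,4.1,0,-2,0],[0,0,0,0,0]]]'; python3 chk.py
```

```text
time_s: 20.7
eef_pos: [0.4815, -0.0222, 0.1013]
eef_rot: [0.0, 0.943, -0.332, -0.001]
wrist_force: [-5.2, -2.6, -0.3]
opening: 0.17
t 20.7 p [ 0.4815 -0.0222  0.1013] yaw -38.76 tcp r/ang 0.1461 141.6 tip r/ang 0.0391 142.59 F [-5.2 -2.6 -0.3] T [-0.5   0.88 -0.42] 0.17023189611698294
```

```bash
cat > rg.py <<'E'
from sil import *
T=cam("top"); print(fit([T],[.5955,-.113,(-16,-8,0,7,15,22)]))
E
python3 rg.py; python3 -m pendant '[[[3.2,3.9,0,-2,0],[3.4,3.8,-0.1,-2,0],[0,0,0,0,0]]]'; python3 chk.py; python3 rg.py
```

```text
(array([ 595.23, -113.65,   13.25]), np.float64(0.0037))
time_s: 21.12
eef_pos: [0.4879, -0.0145, 0.1011]
eef_rot: [0.0, 0.931, -0.365, -0.001]
wrist_force: [-5.1, -2.2, -0.3]
opening: 0.169
t 21.125 p [ 0.4879 -0.0145  0.1011] yaw -42.77 tcp r/ang 0.1463 137.67 tip r/ang 0.0393 138.85 F [-5.1 -2.2 -0.3] T [-0.43  0.89 -0.52] 0.16932995891673316
(array([ 595.35, -113.66,    9.81]), np.float64(0.0035))
```

```bash
python3 -m pendant '[[[3.5,3.7,0,-2,0],[3.6,3.5,0,-2,0],[0,0,0,0,0]]]'; python3 chk.py; python3 rg.py;  python3 sw.py 133.7 -2 8 .1464
```

```text
time_s: 21.55
eef_pos: [0.4939, -0.0079, 0.1007]
eef_rot: [0.001, 0.918, -0.397, -0.002]
wrist_force: [-9.5, -4.6, 1.3]
opening: 0.174
t 21.55 p [ 0.4939 -0.0079  0.1007] yaw -46.8 tcp r/ang 0.1465 134.18 tip r/ang 0.0396 136.84 F [-9.5 -4.6  1.3] T [-1.09  1.49 -0.92] 0.1741488355284128
(array([ 594.92, -113.85,    8.48]), np.float64(0.0037))
[3.8,3.5,-0.03,-2,0],[3.8,3.3,-0.03,-2,0],[4.0,3.2,-0.03,-2,0],[4.1,3.0,-0.03,-2,0],[4.2,3.0,-0.03,-2,0],[4.3,2.7,-0.03,-2,0],[4.4,2.6,-0.03,-2,0],[4.5,2.5,-0.03,-2,0],
```

Force jumped from 5.5 to 10.5 N while the ring barely moved, so I push a little more to confirm the stop.

```bash
python3 -m pendant '[[[2.7,2.5,0,-1,0],[0,0,0,0,0]]]'; python3 chk.py; python3 rg.py; python3 -m pendant '[[[2.7,2.4,0,-1,0],[0,0,0,0,0]]]'; python3 chk.py; python3 rg.py
```

```text
time_s: 21.85
eef_pos: [0.4958, -0.006, 0.1004]
eef_rot: [0.002, 0.914, -0.405, -0.003]
wrist_force: [-12.3, -8.1, 0.6]
opening: 0.167
t 21.85 p [ 0.4958 -0.006   0.1004] yaw -47.83 tcp r/ang 0.1465 133.12 tip r/ang 0.0396 135.69 F [-12.3  -8.1   0.6] T [-1.57  1.85 -1.18] 0.1672689364304104
(array([ 595.51, -113.69,    8.35]), np.float64(0.0037))
time_s: 22.15
eef_pos: [0.4979, -0.0042, 0.1002]
eef_rot: [0.003, 0.911, -0.413, -0.004]
wrist_force: [-15.0, -10.1, 1.2]
opening: 0.164
t 22.15 p [ 0.4979 -0.0042  0.1002] yaw -48.85 tcp r/ang 0.1465 132.05 tip r/ang 0.0396 134.47 F [-15.  -10.1   1.2] T [-2.02  2.24 -1.34] 0.16387072076609346
(array([ 594.92, -113.86,    8.42]), np.float64(0.0038))
```

Hard stop confirmed: 18 N gives no further motion, the ring stays at 8.4°, and the total is about 3.12 rad. Now I unload without turning the ring back.

```bash
python3 -m pendant '[[[-3.6,-3.6,0,2,0],[-3.6,-3.6,0,2,0],[-3.6,-3.6,0,2,0],[0,0,0,0,0]]]'; python3 chk.py; python3 look.py m3.png
```

```text
time_s: 22.7
eef_pos: [0.489, -0.0136, 0.1009]
eef_rot: [0.0, 0.931, -0.365, -0.002]
wrist_force: [-5.6, -2.5, -0.7]
opening: 0.168
t 22.7 p [ 0.489  -0.0136  0.1009] yaw -42.76 tcp r/ang 0.1461 137.11 tip r/ang 0.0391 136.75 F [-5.6 -2.5 -0.7] T [-0.52  1.08 -0.5 ] 0.16831402642805976
(array([ 594.92, -113.84,    8.42]), np.float64(0.0037))
```

View pics/m3.png

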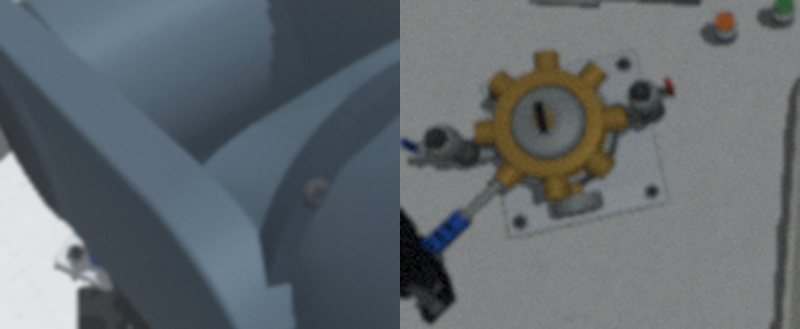

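Pin still in the front-left boss, ring unchanged at 8.4°, about 6 N remaining. Back off further.

```bash
python3 -m pendant '[[[-3.5,-3.7,0,2,0],[-1.7,-1.9,0,1,0],[0,0,0,0,0]]]'; python3 chk.py
```

```text
time_s: 23.32
eef_pos: [0.4861, -0.0189, 0.1019]
eef_rot: [-0.0, 0.94, -0.341, 0.001]
wrist_force: [-0.5, -1.0, -0.6]
opening: 0.166
t 23.325 p [ 0.4861 -0.0189  0.1019] yaw -39.89 tcp r/ang 0.1447 139.44 tip r/ang 0.0377 137.54 F [-0.5 -1.  -0.6] T [-0.06  0.1  -0.04] 0.166361859738495
```

```bash
python3 -m pendant '[[[-4.6,3.8,0,0,0],[-7.7,6.4,0,0,0],[-9.2,7.7,0,0,0],[-9.2,7.7,0,0,0],[-9.2,7.7,0,0,0],[0,0,0,0,0]]]'; python3 chk.py; python3 rg.py
```

```text
time_s: 24.08
eef_pos: [0.4448, 0.0153, 0.1015]
eef_rot: [-0.0, 0.94, -0.341, -0.0]
wrist_force: [-0.8, -0.1, -1.8]
opening: 0.168
t 24.075 p [0.4448 0.0153 0.1015] yaw -39.89 tcp r/ang 0.1983 139.68 tip r/ang 0.0913 139.18 F [-0.8 -0.1 -1.8] T [-0.    0.04  0.03] 0.16787117433170462
(array([ 595.03, -113.6 ,    8.95]), np.float64(0.0037))
```

```bash
python3 -m pendant '[[[0,0,45,0,0],[0,0,45,0,0],[11,-49,0,4.8,0],[11,-49,0,4.8,0],[11,-49,0,4.8,0],[11,-49,0,4.8,0],[11,-49,0,4.8,0],[11,-50,0,4.8,0]]]'; python3 -m pendant '[[[11,-50,0,4.8,0],[12,-50,0,4.8,0],[0,0,0,0,0]]]';python3 chk.py; python3 - <<'E'
from h import *
c=cam("wrist"); tips("wrist",c,["bar_center","bar_tip"],1);save(c,"w3.png")
a=cam("scene"); tips("scene",a,["bar_center","bar_tip"],1)
c=cam("top"); tips("top",c,["bar_center","bar_tip","vial_orange","vial_green","forceps"],1)
A=cv2.resize(a["img"][140:340,280:520],None,fx=2,fy=2); W=cv2.resize(cv2.imread("pics/w3.png"),None,fx=.5,fy=.5)
W=cv2.copyMakeBorder(W,0,200,0,0,cv2.BORDER_CONSTANT)
cv2.imwrite("pics/m4.png",np.hstack([A[:,:,::-1],W]))
E
```

```text
time_s: 25.12
eef_pos: [0.512, -0.2826, 0.1915]
eef_rot: [0.0, 0.995, -0.096, 0.0]
wrist_force: [-0.1, 0.1, -1.6]
opening: 0.167
time_s: 25.5
eef_pos: [0.5344, -0.3846, 0.1907]
eef_rot: [0.0, 1.0, -0.015, -0.0]
wrist_force: [-0.5, 0.6, -2.8]
opening: 0.172
t 25.5 p [ 0.5344 -0.3846  0.1907] yaw -1.73 tcp r/ang 0.2785 257.22 tip r/ang 0.2786 279.36 F [-0.5  0.6 -2.8] T [ 0.02  0.08 -0.03] 0.17232164364969413
wrist bar_center [ 0.533  -0.3827  0.1976] 0.56 [311. 276.]
wrist bar_tip [ 0.642  -0.3862  0.1953] 0.71 [310.  16.]
scene bar_center [ 0.5344 -0.3815  0.1957] 0.76 [405. 165.]
scene bar_tip [ 0.6406 -0.384   0.1956] 0.77 [357. 138.]
top vial_orange [ 7.077e-01 -2.479e-01 -7.000e-04] 0.47 [308. 164.]
top vial_green [ 0.7279 -0.3073 -0.0043] 0.57 [334. 157.]
```

View pics/m4.png

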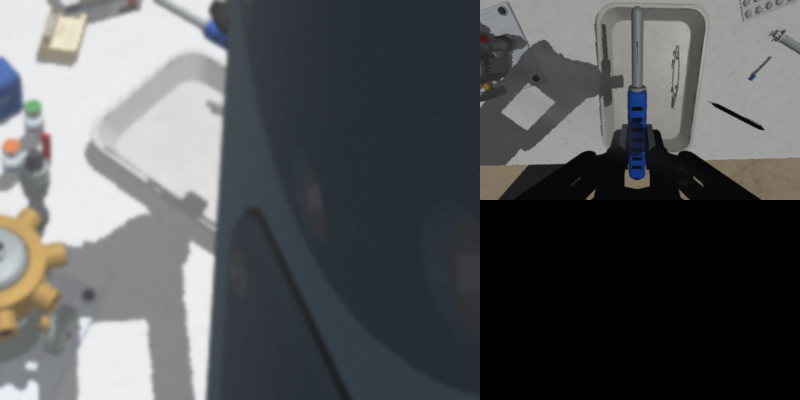

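The bar lies straight and level in the jaws over the tray, and the vials and forceps are unmoved. I lower it.

```bash
python3 -m pendant '[[[0,2,-40,0,0],[0,2,-40,0,0],[0,0,-40,0,0],[0,0,-30,0,0],[0,0,-18,0,0],[0,0,-8,0,0],[0,0,-4,0,0],[0,0,0,0,0]]]';python3 -m pendant '[[[0,0,-2,0,0],[0,0,-1.5,0,0],[0,0,0,0,0]]]'; python3 chk.py
```

```text
time_s: 27.1
eef_pos: [0.5352, -0.377, 0.0125]
eef_rot: [0.001, 1.0, -0.013, 0.001]
wrist_force: [-0.3, 0.2, -1.7]
opening: 0.17
time_s: 27.48
eef_pos: [0.5347, -0.3764, 0.0081]
eef_rot: [-0.0, 1.0, -0.013, 0.0]
wrist_force: [-0.1, 0.3, -1.0]
opening: 0.166
t 27.475 p [ 0.5347 -0.3764  0.0081] yaw -1.54 tcp r/ang 0.2705 256.89 tip r/ang 0.2702 279.72 F [-0.1  0.3 -1. ] T [-0.05  0.04  0.06] 0.16601761487817054
```

```bash
python3 -m pendant '[[[0,0,-1.5,0,0],[0,0,-1,0,0],[0,0,0,0,0]]]'; python3 -m pendant '[[[0,0,-1,0,0],[0,0,0,0,0]]]'; python3 -m pendant '[[[0,0,-0.7,0,0],[0,0,0,0,0]]]'
```

```text
time_s: 27.85
eef_pos: [0.5346, -0.3764, 0.0054]
eef_rot: [-0.0, 1.0, -0.013, -0.0]
wrist_force: [-0.4, -0.1, -1.2]
opening: 0.17
time_s: 28.1
eef_pos: [0.5346, -0.3764, 0.0045]
eef_rot: [-0.0, 1.0, -0.013, -0.0]
wrist_force: [-0.5, -0.1, -0.2]
opening: 0.165
time_s: 28.35
eef_pos: [0.5347, -0.3765, 0.0041]
eef_rot: [0.0, 1.0, -0.013, 0.0]
wrist_force: [-0.1, 0.6, 1.3]
opening: 0.167
```

```bash
python3 -m pendant '[[[0,0,0,0,20],[0,0,0,0,30],[0,0,0,0,40],[0,0,0,0,40],[0,0,0,0,40]]]'; python3 -m pendant '[[[0,0,10,0,40],[0,0,20,0,40],[0,0,40,0,40],[0,0,50,0,40],[0,0,50,0,40],[0,0,50,0,40],[0,0,0,0,40],[0,0,0,0,40]]]'; python3 - <<'E'
from h import *
c=cam("wrist"); tips("wrist",c,["bar_center","bar_tip","forceps","steel_tray"],1);save(c,"w4.png")
a=cam("scene"); tips("scene",a,["bar_center","bar_tip","vial_orange","vial_green","forceps"],1)
T=cam("top"); tips("top",T,["vial_orange","vial_green","forceps"],1)
A=cv2.resize(T["img"][120:320,160:440],None,fx=1.5,fy=1.5)
W=cv2.resize(cv2.imread("pics/w4.png"),(480,300))[:,120:480]
cv2.imwrite("pics/m5.png",np.hstack([A[:,:,::-1],W]))
E
python3 rg.py
```

```text
time_s: 28.98
eef_pos: [0.5347, -0.3765, 0.0039]
eef_rot: [0.0, 1.0, -0.013, 0.0]
wrist_force: [-0.3, -0.8, 0.3]
opening: 0.473
time_s: 29.98
eef_pos: [0.5346, -0.3764, 0.2248]
eef_rot: [0.0, 1.0, -0.013, 0.0]
wrist_force: [-0.1, 0.0, 0.3]
opening: 0.467
wrist bar_center [ 0.5361 -0.3744  0.0101] 0.87 [312. 162.]
wrist bar_tip [ 0.6388 -0.3803  0.0082] 0.77 [315.  61.]
wrist forceps [ 0.5491 -0.459   0.0034] 0.74 [389. 147.]
wrist steel_tray [ 0.5271 -0.4096  0.0021] 0.57 [344. 168.]
scene bar_center [ 0.5361 -0.3788  0.0098] 0.55 [389. 229.]
scene bar_tip [ 0.6426 -0.3798  0.0068] 0.81 [349. 205.]
scene vial_orange [ 0.6581 -0.1052  0.108 ] 0.75 [248. 257.]
scene vial_green [ 0.7276 -0.3079 -0.0048] 0.55 [297. 208.]
scene forceps [ 0.5466 -0.4615  0.0021] 0.63 [406. 206.]
top vial_orange [ 0.7062 -0.2481 -0.0028] 0.55 [308. 165.]
top vial_green [ 0.7265 -0.3058 -0.0032] 0.68 [333. 157.]
top forceps [ 0.662  -0.0976  0.1019] 0.69 [230. 171.]
(array([ 595.17, -113.51,    8.89]), np.float64(0.0036))
```

```bash
python3 -c "
from bench import order; print(order.hand_in())"
```

```text
the job is handed in; nothing more can be done
None
```

The ring is tightened onto its stop and the bar is back in the tray. I handed the job in at about 30 s of the 72 s allowed; it reports no verdict.

**Tightening:** I turned the ring clockwise with the bar in two strokes, about 93° and then 86°, about 3.12 rad in all. At the end the force on the bar jumped from about 5.5 N to 18 N. The fitted ring angle did not change under that load, so it had come up hard. I could not measure the contact force on the seal directly. After I withdrew the pin, the ring angle read about 0.5° looser than at the stop, well inside the 6° limit.

**Last checks:**
- **Bar:** it lies flat on the tray's floor. Its centre is at z ≈ 0.010 m and its tip at about 0.007–0.008 m, and the gripper is open and clear of it.
- **Vials and forceps:** they read within about 8 mm of where they started, not far beyond the networks' error.
- **Disagreements:** the scene camera's network put the orange vial on the ring, and the top camera's network put the forceps there. Both are false detections, because another camera found each one in its place.
- **Not done:** I did not see the final check picture, because the 12-picture limit was already used up. The final state rests on the networks and the ring fit.

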